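# Clear the connector test fixture into its parts box

### The arm

A 6-joint arm with a two-finger parallel gripper is mounted at the origin on the work surface. World frame = base frame: x ahead of the robot, y to its left, z up, the work surface at z = 0. Lengths are in m, angles in rad, forces in N, time in s.
With the tool pointing down it reaches from about 0.3 to 0.85 m from the base axis. Payload 4.2 kg.
Tool frame: the origin (TCP) lies between the finger pads; the fingertips stand 11 mm ahead of it and the grasp point (between the pads) lies 8 mm behind it; z points along the fingers, y is the line along which they close (so a half turn about z gives the same grasp; the last joint's range is limited). The gripper opens to 91 mm and grips with 3 to 60 N. Pads are 32 mm wide; open, the fingers measure 118 mm over their backs; the gripper's body (76 mm by 178 mm) begins 60 mm behind the grasp point.
Start: joints at [1.124, 0.32, 1.565, -0, 1.257, -0.02], TCP at [0.238, 0.523, 0.225] pointing down, gripper open.
Joint ranges: [-3.11, 3.11], [-0.84, 2.01], [0.21, 2.61], [-1.34, 4.49], [0.05, 2.63], [-2.56, 2.56]. Speed limits (rad/s): [2.57, 2.57, 3.14, 3.14, 3.14, 3.14].

### API

Orientations are given as a unit quaternion [x, y, z, w].
In Python, from station import bot gives the robot as it stands.
- The arm moves only by the tool carry_out, never from a script. Its argument "steps" is a list of rows, each a list of 7 numbers: the shift along the tool's x, y, z in cm, then the turn, a rotation vector about the tool's x, y, z in rad, then the finger opening in cm, from 0 to 9.12. In form: [[tx, ty, tz, wx, wy, wz, grip], ...]. A call has 1 to 20 rows; each row shifts and turns the commanded pose from where the row before left it, along the tool's axes as they then stand; what a row does not reach is not made up. A row lasts 1/8 s, in which the tool goes at most 62.5 mm and 10.7 degrees, less where a joint would pass 70% of its speed; a pose out of reach is approached as far as the arm can. A call with a gripper value outside its range is refused whole. The fingers move at their own pace and stop on an object; "squeeze" is the grip in N (left out, the last holds). Time passes only in rows, so rows that do not move let the fingers close. It gives the time, the measured TCP pose, the force and the opening at its end, in the units of the state.
- bot.state(): the state, without advancing time (a new reading comes with each control period).
- bot.get_image(name): name is "scene" or "top" or "wrist"; returns a dict with "color" (420x560x3 uint8, blue, green, red), "fx", "fy", "cx", "cy" (pixels), "D" ([k1, k2, p1, p2, k3] as OpenCV has them; the pictures are not rectified), "origin" and "rotation" of the camera in the world. Camera axes: x right, y down, z forward; pixel columns grow to the right and rows downward; lengths in m; the calibration is good to about 2 mm. A picture is of the moment at which its call begins. There is no depth.
- bot.job_done(): hands the job in, once; it reports no verdict.
The state is a dict: "time": time; "joint_pos": joint angles; "joint_velocities": joint speeds; "tau": joint torques, N m; "tcp_pos": TCP position; "eef_rot": TCP orientation; "ft_force": force on the tool from outside, world axes, zero at the start; "torque": the same for the moment, N m; "finger_gap": finger opening in m.
Only numpy, scipy, OpenCV 4.12 (cv2) and the standard library are available. Lean on these libraries where they do the work, as an engineer would, in place of code of your own. Each camera call takes 0.05 s, during which the arm holds its last target. There are 200 camera calls.

### The job

The connectors in the covered test fixture have been tested and must be put away: feel along the top of the fixture's front rail for the recess that hides the catch, press the catch so that the cover springs open, and put every connector from the fixture into the lidded box that already holds the same kind of connector (look under the lids). Leave all three boxes shut and the fixture's cover shut and latched, and do not disturb the tape, the screwdriver or the carton.

Things in the scene. Friction and masses are not known exactly. Their poses are not given: they have to be found in the camera images.
- fixture: Fixed metal test tray, 183 x 290 mm (x, y). Origin: on the bench under the middle of the row of nests; x to its far (hinge) side, y to its left. Inside (x -60 to +36, y -140 to +140 mm) lies a plate, top 35 mm up, with four pockets (nests) 42 x 34 mm, 5 mm deep, at x 0, y -90, -30, 30, 90 mm. Behind it, at x +29 and on, test heads 49 mm up. Walls reach 64 mm, the shut cover 71 mm.
- rail_left (a point): Left (+y) end of the flat top (70 mm high, 31 mm deep) of the fixture's front rail, 13.5 mm behind its front edge. It runs 250 mm from here along the fixture's -y. The hidden recess, 50 mm long, reaching 25 mm back from the open front, begins 0, 50, 100, 150 or 200 mm from here (varies); the catch's flat top (22 x 46 mm) is 8 mm below the rail's. Elsewhere the top is flat.
- catch (a joint): Travel of the hidden catch: 0 up, pressed straight down to at most 0.008 m. Spring: about 2 N to start, 6 N at the bottom. Past about 0.005 m it frees the cover; it springs back when let go, and dips for a moment as the cover is shut.
- cover (a joint): Angle of the clear cover (150 x 286 x 5 mm) about its far edge (axis along fixture y at x +72 mm, 67 mm up): 0 shut (front edge at x -78 mm), 1.75 rad wide open, just past upright. Latched: 0 to 0.01. Once freed its springs swing it wide open in 2 to 4 s and hold it there. To shut it, push it over and down (a few N) and press the front edge right down (about 10 N) until it snaps.
- conn0: Connector under test, one of up to four (absent ones read None): a black plastic block with grey rear, 36 x 22 x 20 mm (x, y, z), 22 g; origin in the middle of its underside. It starts upright in a nest, its length about along the fixture's x.
- conn1: Connector under test, one of up to four (absent ones read None): a black plastic block with grey rear, 36 x 22 x 20 mm (x, y, z), 22 g; origin in the middle of its underside. It starts upright in a nest, its length about along the fixture's x.
- conn2: Connector under test, one of up to four (absent ones read None): a black plastic block with grey rear, 36 x 22 x 20 mm (x, y, z), 22 g; origin in the middle of its underside. It starts upright in a nest, its length about along the fixture's x.
- conn3: Connector under test, one of up to four (absent ones read None): a black plastic block with grey rear, 36 x 22 x 20 mm (x, y, z), 22 g; origin in the middle of its underside. It starts upright in a nest, its length about along the fixture's x.
- box1: Blue parts box with hinged lid, one of three alike, fixed on the rubber mat: 130 x 130 mm, 52 mm high, walls and floor 3 mm. Origin in the middle of its underside; x towards its hinge side. Each holds a strip of parts of some kind in its far part (local x about 28 to 58 mm, up to 27 mm above the floor); the rest is free.
- box2: Blue parts box with hinged lid, one of three alike, fixed on the rubber mat: 130 x 130 mm, 52 mm high, walls and floor 3 mm. Origin in the middle of its underside; x towards its hinge side. Each holds a strip of parts of some kind in its far part (local x about 28 to 58 mm, up to 27 mm above the floor); the rest is free.
- box3: Blue parts box with hinged lid, one of three alike, fixed on the rubber mat: 130 x 130 mm, 52 mm high, walls and floor 3 mm. Origin in the middle of its underside; x towards its hinge side. Each holds a strip of parts of some kind in its far part (local x about 28 to 58 mm, up to 27 mm above the floor); the rest is free.
- lid1 (a joint): Angle of the lid of box1 about its far upper edge: 0 shut, 1.75 rad open (just past upright). A stiff hinge: it stays where it is left; about 1 N at the front edge turns it. The lid is 130 mm long and 4 mm thick; its hinge axis is 52 mm above the box's underside at local x = +65 mm.
- lid2 (a joint): Angle of the lid of box2 about its far upper edge: 0 shut, 1.75 rad open (just past upright). A stiff hinge: it stays where it is left; about 1 N at the front edge turns it. The lid is 130 mm long and 4 mm thick; its hinge axis is 52 mm above the box's underside at local x = +65 mm.
- lid3 (a joint): Angle of the lid of box3 about its far upper edge: 0 shut, 1.75 rad open (just past upright). A stiff hinge: it stays where it is left; about 1 N at the front edge turns it. The lid is 130 mm long and 4 mm thick; its hinge axis is 52 mm above the box's underside at local x = +65 mm.
- lid1_knob (a point): Middle of the knob on the lid of box1: a round grey knob 22 mm high, 17 to 20 mm across, standing on the lid's middle line 105 mm from the hinge. This point is 11 mm above the lid's face.
- lid2_knob (a point): Middle of the knob on the lid of box2: a round grey knob 22 mm high, 17 to 20 mm across, standing on the lid's middle line 105 mm from the hinge. This point is 11 mm above the lid's face.
- lid3_knob (a point): Middle of the knob on the lid of box3: a round grey knob 22 mm high, 17 to 20 mm across, standing on the lid's middle line 105 mm from the hinge. This point is 11 mm above the lid's face.
- pack_conn: White strip 28 x 82 mm with two connectors of the same kind as those in the fixture; lies in one of the three boxes, which one differs. Origin under its middle.
- pack_sleeve: White strip 28 x 82 mm with three grey round sleeves; lies in another box. Origin under its middle.
- pack_bracket: White strip 28 x 82 mm with three steel brackets; lies in another box. Origin under its middle.
- tape: Roll of black tape, 96 mm across, 19 mm high, lying on the bench; not part of the job.
- driver: Screwdriver lying on the bench; not part of the job.
- carton: Small white carton, 50 x 75 x 110 mm, standing on the bench; not part of the job.
There are look-alikes about, which are no part of the job. Leave any white or yellow look-alike of the box3 alone.

How it is judged:
On the way, in this order (a step that is already met when the one before it is completed fails the run):
1. the catch in the rail is pressed (value of joint catch above 0.004 m), for 0.05 s.
2. the cover has sprung wide open (value of joint cover above 1.3 rad), for 0.2 s.
At the end, for the whole second after the job is handed in: Every connector present lies at rest inside the box that holds pack_conn (origin within 63 mm of the box's middle in its x and y, and below the rim); all three lids shut to under 0.06 rad; the cover shut to under 0.025 rad with the catch back up (under 3 mm) (((horizontal distance between pack_conn and box1 below 0.063 m and (x of conn0 in the frame of box1 between -0.063 and 0.063 m and y of conn0 in the frame of box1 between -0.063 and 0.063 m and z of conn0 in the frame of box1 between -0.004 and 0.05 m) and (x of conn1 in the frame of box1 between -0.063 and 0.063 m and y of conn1 in the frame of box1 between -0.063 and 0.063 m and z of conn1 in the frame of box1 between -0.004 and 0.05 m) and (x of conn2 in the frame of box1 between -0.063 and 0.063 m and y of conn2 in the frame of box1 between -0.063 and 0.063 m and z of conn2 in the frame of box1 between -0.004 and 0.05 m) and (x of conn3 in the frame of box1 between -0.063 and 0.063 m and y of conn3 in the frame of box1 between -0.063 and 0.063 m and z of conn3 in the frame of box1 between -0.004 and 0.05 m)) or (horizontal distance between pack_conn and box2 below 0.063 m and (x of conn0 in the frame of box2 between -0.063 and 0.063 m and y of conn0 in the frame of box2 between -0.063 and 0.063 m and z of conn0 in the frame of box2 between -0.004 and 0.05 m) and (x of conn1 in the frame of box2 between -0.063 and 0.063 m and y of conn1 in the frame of box2 between -0.063 and 0.063 m and z of conn1 in the frame of box2 between -0.004 and 0.05 m) and (x of conn2 in the frame of box2 between -0.063 and 0.063 m and y of conn2 in the frame of box2 between -0.063 and 0.063 m and z of conn2 in the frame of box2 between -0.004 and 0.05 m) and (x of conn3 in the frame of box2 between -0.063 and 0.063 m and y of conn3 in the frame of box2 between -0.063 and 0.063 m and z of conn3 in the frame of box2 between -0.004 and 0.05 m)) or (horizontal distance between pack_conn and box3 below 0.063 m and (x of conn0 in the frame of box3 between -0.063 and 0.063 m and y of conn0 in the frame of box3 between -0.063 and 0.063 m and z of conn0 in the frame of box3 between -0.004 and 0.05 m) and (x of conn1 in the frame of box3 between -0.063 and 0.063 m and y of conn1 in the frame of box3 between -0.063 and 0.063 m and z of conn1 in the frame of box3 between -0.004 and 0.05 m) and (x of conn2 in the frame of box3 between -0.063 and 0.063 m and y of conn2 in the frame of box3 between -0.063 and 0.063 m and z of conn2 in the frame of box3 between -0.004 and 0.05 m) and (x of conn3 in the frame of box3 between -0.063 and 0.063 m and y of conn3 in the frame of box3 between -0.063 and 0.063 m and z of conn3 in the frame of box3 between -0.004 and 0.05 m))) and value of joint each of lid1, lid2, lid3 below 0.06 rad and value of joint cover below 0.025 rad and value of joint catch below 0.003 m and linear speed of each of conn0, conn1, conn2, conn3 below 0.03 m/s); the robot touches nothing.
It fails at once if the tape is moved more than 4 cm or knocked over (distance of tape from where it was at the start of the episode above 0.04 m).
It fails at once if the driver is moved more than 4 cm or knocked over (distance of driver from where it was at the start of the episode above 0.04 m).
It fails at once if the carton is moved more than 4 cm or knocked over (distance of carton from where it was at the start of the episode above 0.04 m or angle between carton's own z axis and vertical above 0.4 rad).
Of conn0, conn1, conn2, conn3 only 2 to 4 are there at a start; the rules pass over those that are not, and their reading is None.
At some moment in a run one of conn0, conn1, conn2, conn3 may be knocked a few centimetres aside while the robot is not near it.
Once in a run the grip may slacken for a moment while it holds something.
It also fails if it takes over 210 s, if anything falls off the work surface, if the arm or the gripper's body presses on something with over 40 N, if the wrist force passes 120 N, or if a joint passes its speed limit or range.

## Working session

There is one attempt and no reset: what is moved stays moved. The work goes in short steps, Python scripts to look and compute and a tool call to move; the robot and the scene stay as the last step left them, time stands still between calls to the robot, and variables do not carry over. Pictures are saved under pics/ and viewed, on a budget of 14 in all, crops included, one or two more only if the job needs it, and the job is handed in when it is done.

Besides the shell and the picture viewer there is one more tool, called after "Request:" by a JSON object that holds its "op" and its "data". carry_out: Moves the arm, as the interface text tells. Its arguments: {"type":"object","properties":{"steps":{"type":"array","items":{"type":"array","items":{"type":"number"}}},"squeeze":{"type":"number"}},"required":["steps"]}

```bash
ls; mkdir -p pics
cat > h.py <<'E'
import numpy as np, cv2
from station import bot
from scipy.spatial.transform import Rotation as R
def snap(name, fn=None):
    im=bot.get_image(name)
    if fn: cv2.imwrite('pics/'+fn,im['color'])
    return im
def ray(im,px):
    K=np.array([[im['fx'],0,im['cx']],[0,im['fy'],im['cy']],[0,0,1]])
    u=cv2.undistortPoints(np.array(px,float).reshape(-1,1,2),K,np.array(im['D'],float)).reshape(-1,2)
    Rm=np.array(im['rotation']); Rm=Rm if Rm.shape==(3,3) else R.from_quat(Rm).as_matrix()
    return np.array(im['origin']),(Rm@np.c_[u,np.ones(len(u))].T).T
def onplane(im,px,z):
    o,d=ray(im,px); return o+d*((z-o[2])/d[:,2])[:,None]
def proj(im,P):
    K=np.array([[im['fx'],0,im['cx']],[0,im['fy'],im['cy']],[0,0,1]])
    Rm=np.array(im['rotation']); Rm=Rm if Rm.shape==(3,3) else R.from_quat(Rm).as_matrix()
    return cv2.projectPoints(np.array(P,float).reshape(-1,1,3),cv2.Rodrigues(Rm.T)[0],-Rm.T@np.array(im['origin']),K,np.array(im['D'],float))[0].reshape(-1,2)
E
python3 - <<'E'
from h import *
a=snap('top','top0.png');b=snap('scene','scene0.png')
for i in (a,b): print(i['origin'],i['rotation'],i['fx'])
print(bot.state())
E
```

```text
pics
[ 0.40633684 -0.14347238  1.34454617] [-0.69858311  0.71364083 -0.02878159  0.04324384] 486.29061460413004
[0.90198715 0.46262615 1.2338168 ] [ 0.27359665  0.92494215 -0.2524056  -0.07693057] 465.6964500363762
{'time': 0.1, 'joint_pos': array([ 1.12400873e+00,  3.20218274e-01,  1.56553859e+00, -2.45742479e-06,
        1.25740364e+00, -1.99816331e-02]), 'joint_velocities': array([-0.00043029, -0.00074513, -0.00254239,  0.00080675,  0.00061561,
        0.00113692]), 'tau': array([ 4.54201172e-04, -4.13334846e+01, -2.32507753e+01,  7.27527891e-02,
        4.21322859e-02, -9.36178708e-05]), 'tcp_pos': array([0.23783463, 0.52303469, 0.22421707]), 'eef_rot': array([ 2.11786472e-01,  9.77315648e-01, -7.62941955e-04, -1.80162666e-04]), 'ft_force': array([ 0.29113381, -0.06554971,  0.28053252]), 'torque': array([-0.00530109, -0.02689424, -0.01374906]), 'finger_gap': 0.09097373239233136}
```

View pics/top0.png

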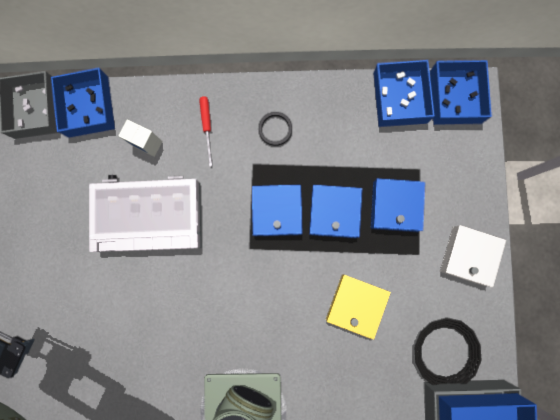

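View pics/scene0.png

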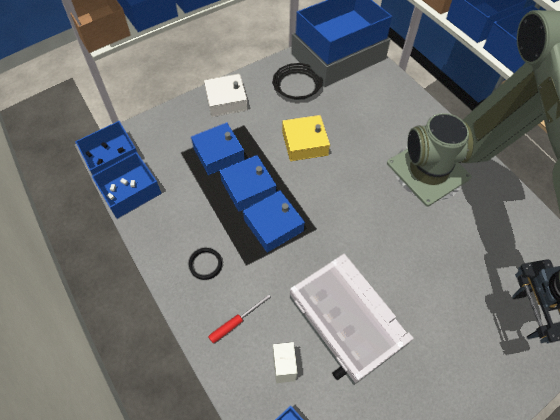

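The top view shows the fixture at about (90-200, 180-250) with its rail on the lower side. The three blue boxes are on the mat at about (277,210), (336,212) and (400,205), knobs towards the robot. The driver, tape and carton lie beyond them.

Run:
```python
from h import *
a=snap('top');c=a['color']
cr=c[165:265,80:210]; cr2=c[165:265,240:440]
cv2.imwrite('pics/fx.png',cv2.resize(cr,None,fx=6,fy=6,interpolation=cv2.INTER_CUBIC))
hsv=cv2.cvtColor(c,cv2.COLOR_BGR2HSV)
m=cv2.inRange(hsv,(100,120,60),(125,255,255));
cs,_=cv2.findContours(m,cv2.RETR_EXTERNAL,cv2.CHAIN_APPROX_NONE)
for k in cs:
    if cv2.contourArea(k)<1200: continue
    r=cv2.minAreaRect(k)
    bp=cv2.boxPoints(r); P=onplane(a,bp,.054)
    print(np.round(r[0],1),np.round(r[1],1),r[2],'ctr',onplane(a,[r[0]],.054).round(4),'sides',[round(float(np.linalg.norm(P[i]-P[i-1])),4) for i in range(4)], P[:,:2].round(4).tolist())
# knobs
g=cv2.inRange(hsv,(0,0,60),(180,60,200))
for x0,x1,y0,y1 in((252,302,184,237),(310,362,185,240),(374,426,178,230)):
    mm=cv2.inRange(hsv[y0:y1,x0:x1],(0,0,90),(180,100,255))
    n,l,s,ce=cv2.connectedComponentsWithStats(mm)
    for i in range(1,n):
        if 20<s[i,4]<200: print('knob',ce[i]+[x0,y0],s[i], onplane(a,[ce[i]+[x0,y0]],.067).round(4))
# fixture white
m=cv2.inRange(hsv,(0,0,175),(180,60,255))
cs,_=cv2.findContours(m,cv2.RETR_EXTERNAL,cv2.CHAIN_APPROX_NONE)
for k in cs:
    if cv2.contourArea(k)<2000: continue
    r=cv2.minAreaRect(k);bp=cv2.boxPoints(r);P=onplane(a,bp,.067);print('white',bp.round(1).tolist(),P.round(4).tolist(),[round(float(np.linalg.norm(P[i]-P[i-1])),4) for i in range(4)])
```

```text
[487.5 406. ] [26. 97.] 90.0 ctr [[ 0.0176 -0.6418  0.054 ]] sides [0.0664, 0.2562, 0.067, 0.2557] [[0.0551, -0.516], [0.046, -0.772], [-0.0209, -0.7691], [-0.0113, -0.5136]]
[335.5 211. ] [50.8 50.8] 3.814074993133545 ctr [[ 0.5352 -0.261   0.054 ]] sides [0.1346, 0.1363, 0.136, 0.1361] [[0.4738, -0.1874], [0.6095, -0.2], [0.5973, -0.3354], [0.4619, -0.3215]]
[276.5 209.9] [50.7 50.2] 88.49256896972656 ctr [[ 0.5416 -0.1039  0.054 ]] sides [0.1363, 0.1347, 0.136, 0.1333] [[0.6099, -0.0359], [0.6102, -0.1707], [0.4743, -0.1709], [0.4736, -0.0376]]
[397.5 204.6] [52.2 50.9] 3.8140745162963867 ctr [[ 0.5486 -0.427   0.054 ]] sides [0.1385, 0.1369, 0.14, 0.137] [[0.4871, -0.3506], [0.6232, -0.365], [0.6108, -0.5045], [0.4747, -0.4886]]
[ 81.5 102.3] [64.4 57.7] 82.303955078125 ctr [[0.8563 0.4359 0.054 ]] sides [0.1898, 0.1669, 0.1882, 0.1635] [[0.9429, 0.5355], [0.9582, 0.3693], [0.7724, 0.3396], [0.756, 0.5023]]
[432.  92.] [ 64.7 115.1] 88.24659729003906 ctr [[ 0.8574 -0.5372  0.054 ]] sides [0.1842, 0.3219, 0.1856, 0.316] [[0.9485, -0.3802], [0.9536, -0.7021], [0.7682, -0.6933], [0.
[... 196 characters left out ...]
5   0   7  52 114] [[ 0.5483 -0.4945  0.067 ]]
knob [400.03921569 218.45098039] [22 37  9  8 51] [[ 0.5103 -0.4293  0.067 ]]
white [[443.8999938964844, 272.29998779296875], [459.20001220703125, 224.10000610351562], [507.8999938964844, 239.60000610351562], [492.5, 287.79998779296875]] [[0.3667, -0.5381, 0.067], [0.4918, -0.5853, 0.067], [0.4479, -0.7128, 0.067], [0.3232, -0.6643, 0.067]] [0.1335, 0.1337, 0.1348, 0.1338]
white [[86.69999694824219, 178.5], [195.89999389648438, 175.10000610351562], [198.1999969482422, 247.8000030517578], [89.0, 251.1999969482422]] [[0.6373, 0.4089, 0.067], [0.6387, 0.1097, 0.067], [0.4445, 0.1041, 0.067], [0.4407, 0.3986, 0.067]] [0.1969, 0.2992, 0.1943, 0.2945]
```

View pics/fx.png

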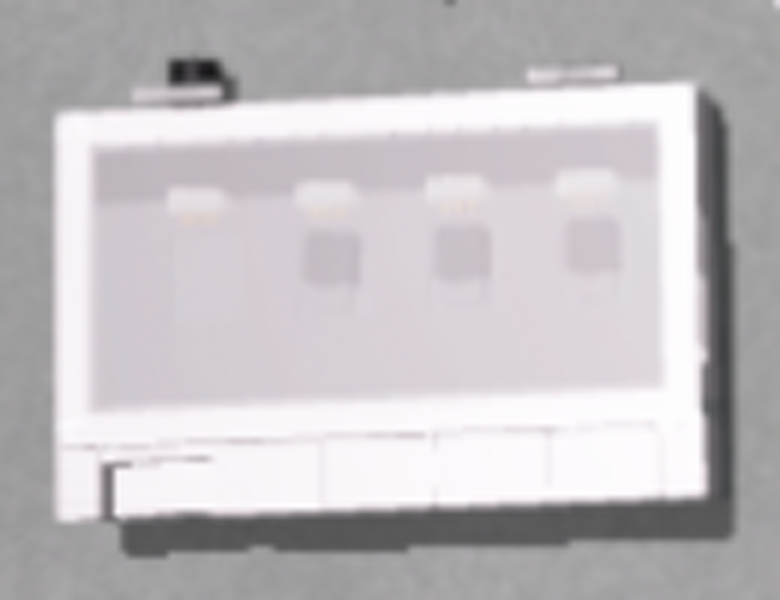

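The crop shows nest 1 (left) empty and connectors in nests 2-4. The rail has tick lines at crop x 322, 433, 550 and 660. A dark shadow edge at crop (105-210, 460) suggests the recess is the leftmost slot. I'll confirm that by force.

Run:
```python
from h import *
a=snap('top')
q=np.array([[322,438],[433,433],[550,428],[660,425],[107,462],[107,517],[703,497]])/6+[80-.4,165-.4]
P=onplane(a,q,.070)[:,:2]; F=np.array([[-78.5,25],[-78.5,-25],[-78.5,-75],[-78.5,-125],[-85,125],[-110,125],[-110,-145]])/1e3
# rigid fit
pc,fc=P.mean(0),F.mean(0); H=(F-fc).T@(P-pc); th=np.arctan2(H[0,1]-H[1,0],H[0,0]+H[1,1]); Rt=np.array([[np.cos(th),-np.sin(th)],[np.sin(th),np.cos(th)]])
t=pc-Rt@fc; print('th',np.degrees(th),'t',t); print((P-(F@Rt.T+t)).round(4)*1000)
# check nests
n=np.array([[333,258],[462,253],[593,246]])/6+[79.6,164.6]
print('conn', ((onplane(a,n,.05)[:,:2]-t)@Rt).round(4)*1000)
s=bot.state(); g=Rt@[-.152,.100]+t; print('goal tcp',g,s['tcp_pos'])
w=bot.get_image('wrist'); print('wrist cam',w['origin'],R.from_quat(w['rotation']).as_matrix() if len(np.shape(w['rotation']))==1 else w['rotation'])
T=R.from_quat(s['eef_rot']).as_matrix(); print(T); print('cam in tool',T.T@(np.array(w['origin'])-s['tcp_pos']))
print('d tool',T.T@np.r_[g-s['tcp_pos'][:2],0])
yv=T[:,1]; print('yaw of tool y',np.degrees(np.arctan2(yv[1],yv[0])))
```

```text
th 1.0479785795363326 t [0.55350372 0.25264019]
[[ 0.   1.1]
 [ 0.4  1.2]
 [ 0.6 -1.1]
 [ 0.1 -0. ]
 [-0.5 -1.4]
 [ 0.1 -1.4]
 [-0.8  1.6]]
conn [[  3.9  26.9]
 [  3.8 -32.2]
 [  4.5 -92. ]]
goal tcp [0.39970018 0.34984344] [0.23790582 0.5231695  0.22443583]
wrist cam [0.17241148 0.55375037 0.38554939] [[ 0.41427031  0.87921185  0.23530115]
 [ 0.91014993 -0.39942165 -0.10995205]
 [-0.00268677  0.25970919 -0.96568313]]
[[-9.10286196e-01  4.13979237e-01 -4.82363126e-04]
 [ 4.13979517e-01  9.10285677e-01 -9.72738942e-04]
 [ 3.63945196e-05 -1.08515928e-03 -9.99999411e-01]]
cam in tool [ 0.07228431  0.00054919 -0.16111162]
d tool [-2.19032619e-01 -9.07967266e-02  9.05573774e-05]
yaw of tool y 65.5449340278037
```

Request:
{"op": "carry_out", "data": {"steps": [[-3.13,-1.3,0,0,0,0,9.1],[-3.13,-1.3,0,0,0,0,9.1],[-3.13,-1.3,0,0,0,0,9.1],[-3.13,-1.3,0,0,0,0,9.1],[-3.13,-1.3,0,0,0,0,9.1],[-3.13,-1.3,0,0,0,0,9.1],[-3.13,-1.3,0,0,0,0,9.1],[0,0,0,0,0,0.161,9.1],[0,0,0,0,0,0.161,9.1],[0,0,0,0,0,0.161,9.1],[0,0,0,0,0,0.161,9.1],[0,0,0,0,0,0.161,9.1],[0,0,0,0,0,0.161,9.1],[0,0,0,0,0,0.161,9.1],[0,0,3,0,0,0,9.1],[0,0,3,0,0,0,9.1],[0,0,3,0,0,0,9.1],[0,0,3,0,0,0,9.1],[0,0,0,0,0,0,9.1]]}}

```text
time: 2.62
tcp_pos: [0.3985, 0.3487, 0.103]
eef_rot: [0.701, 0.713, -0.003, -0.0]
ft_force: [0.3, 0.4, 1.1]
finger_gap: 0.0912
```

```bash
cat >> h.py <<'E'
FT=np.array([0.5535,0.2526]); FTH=np.radians(1.05)
def fx(x,y): c,s=np.cos(FTH),np.sin(FTH); return np.array([c*x-s*y,s*x+c*y])+FT
def rel(p,yaw=None,tiltdown=True):
    """shift in tool cm to reach world p, and yaw turn (wz) for tool y at yaw deg (mod 180)"""
    s=bot.state(); T=R.from_quat(s['eef_rot']).as_matrix()
    out='tcp %s F %s gap %.4f t %.1f'%(s['tcp_pos'].round(4),np.round(s['ft_force'],1),s['finger_gap'],s['time'])
    y=np.degrees(np.arctan2(T[1,1],T[0,1])); out+=' yaw %.1f tilt %.2f'%(y,np.degrees(np.arccos(-T[2,2])))
    if p is not None: out+=' | shift cm %s'%((T.T@(np.array(p)-s['tcp_pos']))*100).round(2)
    if yaw is not None:
        d=(y-yaw+90)%180-90; out+=' wz %.3f'%np.radians(d)
    print(out)
E
python3 - <<'E'
from h import *
rel([*fx(-.152,.1),.095],1)
E
```

```text
tcp [0.3985 0.3487 0.103 ] F [0.3 0.4 1.1] gap 0.0912 t 2.6 yaw 1.0 tilt 0.31 | shift cm [0.11 0.13 0.8 ] wz -0.001
```

Request:
{"op": "carry_out", "data": {"steps": [[0.1,0.1,1,0,0,0,9.1],[0,0,0.7,0,0,0,9.1],[0,0,0.3,0,0,0,9.1],[0,0,0.2,0,0,0,9.1],[0,0,0.1,0,0,0,9.1],[0,0,0.1,0,0,0,9.1],[0,0,0,0,0,0,9.1]]}}

```text
time: 3.5
tcp_pos: [0.4008, 0.3509, 0.081]
eef_rot: [0.701, 0.713, 0.0, -0.0]
ft_force: [-0.0, -0.6, 0.6]
finger_gap: 0.0913
```

Request:
{"op": "carry_out", "data": {"steps": [[0,0,0.1,0,0,0,9.1],[0,0,0.1,0,0,0,9.1],[0,0,0.1,0,0,0,9.1],[0,0,0.1,0,0,0,9.1],[0,0,0,0,0,0,9.1]]}}

```text
time: 4.12
tcp_pos: [0.4008, 0.3509, 0.0768]
eef_rot: [0.701, 0.713, -0.0, -0.0]
ft_force: [0.5, -0.8, -0.3]
finger_gap: 0.0907
```

Request:
{"op": "carry_out", "data": {"steps": [[0,0,0.2,0,0,0,9.1],[0,0,0.2,0,0,0,9.1],[0,0,0.2,0,0,0,9.1],[0,0,0.2,0,0,0,9.1],[0,0,0.1,0,0,0,9.1],[0,0,0,0,0,0,9.1]]}}

```text
time: 4.88
tcp_pos: [0.4008, 0.351, 0.0681]
eef_rot: [0.701, 0.713, 0.0, -0.0]
ft_force: [-1.7, -1.1, 4.0]
finger_gap: 0.0911
```

Request:
{"op": "carry_out", "data": {"steps": [[0,0,0.15,0,0,0,9.1],[0,0,0.1,0,0,0,9.1],[0,0,0,0,0,0,9.1]]}}

```text
time: 5.25
tcp_pos: [0.4008, 0.3509, 0.0655]
eef_rot: [0.701, 0.713, 0.0, -0.0]
ft_force: [-1.9, -0.5, 4.9]
finger_gap: 0.091
```

Request:
{"op": "carry_out", "data": {"steps": [[0,0,-1,0,0,0,9.1],[0,-3,-2,0,0,0,9.1],[0,-4,-3,0,0,0,9.1],[0,-3,-4,0,0,0,9.1],[0,0,-4,0,0,0,9.1],[4,0,0,0,0,0,9.1],[4,0,0,0,0,0,9.1],[0,0,0,0,0,0,9.1],[0,0,0,0,0,0,9.1],[0,0,0,0,0,0,9.1],[0,0,0,0,0,0,9.1],[0,0,0,0,0,0,9.1],[0,0,0,0,0,0,9.1],[0,0,0,0,0,0,9.1],[0,0,0,0,0,0,9.1],[0,0,0,0,0,0,9.1]]}}

```text
time: 7.25
tcp_pos: [0.2994, 0.4292, 0.2055]
eef_rot: [0.701, 0.713, 0.0, -0.0]
ft_force: [-0.1, -0.2, -0.4]
finger_gap: 0.091
```

Run:
```python
from h import *
rel(None)
a=snap('top')
cv2.imwrite('pics/fx2.png',cv2.resize(a['color'][120:270,70:230],None,fx=4.5,fy=4,interpolation=cv2.INTER_CUBIC))
```

```text
tcp [0.2994 0.4292 0.2055] F [-0.1 -0.2 -0.4] gap 0.0910 t 7.2 yaw 1.0 tilt 0.00
```

View pics/fx2.png

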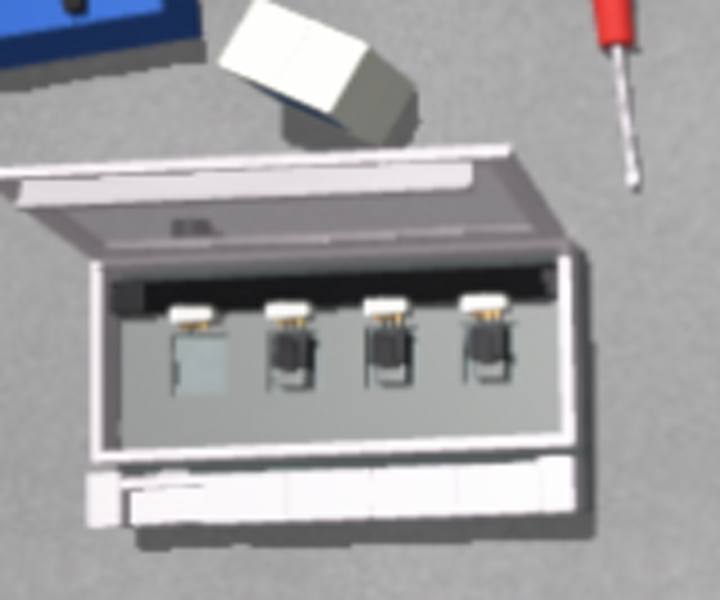

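The cover is wide open, with connectors in the three right-hand nests (crop x 290, 390, 490) and the left nest empty. Next I'll go to the nearest box's knob.

Request:
{"op": "carry_out", "data": {"steps": [[-5.36,1.95,0,0,0,0,5],[-5.36,1.95,0,0,0,0,5],[-5.36,1.95,0,0,0,0,5],[-5.36,1.95,0,0,0,0,5],[-5.36,1.95,0,0,0,0,5],[-5.36,1.95,0,0,0,0,5],[-5.36,1.95,0,0,0,0,5],[-5.36,1.95,0,0,0,0,5],[-5.36,1.95,0,0,0,0,5],[-5.36,1.95,0,0,0,0,5],[0,0,0,0,0,0.174,5],[0,0,0,0,0,0.174,5],[0,0,0,0,0,0.174,5],[0,0,0,0,0,0.174,5],[0,0,0,0,0,0.174,5],[0,0,0,0,0,0.174,5],[0,0,0,0,0,0.174,5],[0,0,0,0,0,0.174,5],[0,0,0,0,0,0.174,5],[0,0,0,0,0,0,5]]}}

```text
time: 9.8
tcp_pos: [0.5035, -0.1034, 0.2054]
eef_rot: [1.0, 0.012, 0.0, -0.0]
ft_force: [-0.7, 0.0, -0.6]
finger_gap: 0.0498
```

Run:
```python
from h import *
rel([.5034,-.104,.074],-89.3)
print(bot.state()['joint_pos'].round(2))
w=snap('wrist','w1.png'); print(proj(w,[[.5034,-.104,.067]]), proj(w,[[.4972,-.2583,.067]]))
```

```text
tcp [ 0.5035 -0.1034  0.2054] F [-0.7  0.  -0.6] gap 0.0498 t 9.8 yaw -88.6 tilt 0.01 | shift cm [-0.02  0.06 13.14] wz 0.012
[-0.22  0.24  1.73  0.    1.17  1.32]
[[278.78025331 203.91658955]] [[422.05604081 212.7732188 ]]
```

View pics/w1.png

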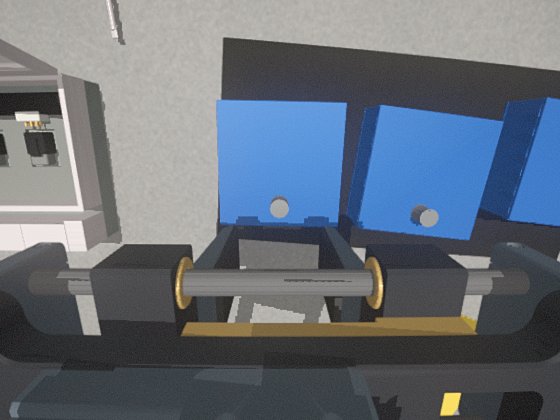

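Wrist view: box 1's knob is at (279,207) against (279,204) predicted, which is a good match. I'll grip the knob and swing it on its arc.

Request:
{"op": "carry_out", "data": {"steps": [[0,0,3.2,0,0,0.012,5],[0,0,3.2,0,0,0,5],[0,0,3.2,0,0,0,5],[0,0,3.2,0,0,0,5],[0,0,0.3,0,0,0,5],[0,0,0,0,0,0,1.2],[0,0,0,0,0,0,1.2],[0,0,0,0,0,0,1.2],[0,0,0,0,0,0,1.2],[0,0,0,0,0,0,1.2]], "squeeze": 15}}

```text
time: 11.1
tcp_pos: [0.504, -0.1038, 0.0752]
eef_rot: [1.0, 0.005, 0.001, 0.0]
ft_force: [-0.9, -1.8, 4.7]
finger_gap: 0.0166
```

Request:
{"op": "carry_out", "data": {"steps": [[0.232,0,-0.907,0,-0.0873,0,1.2],[0.232,0,-0.907,0,-0.0873,0,1.2],[0.232,0,-0.907,0,-0.0873,0,1.2],[0,0,0,0,0,0,1.2]]}}

```text
time: 11.6
tcp_pos: [0.5125, -0.1038, 0.1004]
eef_rot: [0.991, 0.005, -0.132, 0.001]
ft_force: [-2.7, -2.6, 1.3]
finger_gap: 0.017
```

Run:
```python
from h import *
rel(None)
print(bot.state()['joint_pos'].round(2))
```

```text
tcp [ 0.5125 -0.1038  0.1004] F [-2.7 -2.6  1.3] gap 0.0170 t 11.6 yaw -89.4 tilt 15.20
[-0.19  0.48  1.68 -0.06  1.24  1.4 ]
```

Works. I'll continue to about 70°.

Request:
{"op": "carry_out", "data": {"steps": [[0.232,0,-0.907,0,-0.0873,0,1.2],[0.232,0,-0.907,0,-0.0873,0,1.2],[0.232,0,-0.907,0,-0.0873,0,1.2],[0.232,0,-0.907,0,-0.0873,0,1.2],[0.232,0,-0.907,0,-0.0873,0,1.2],[0.232,0,-0.907,0,-0.0873,0,1.2],[0.232,0,-0.907,0,-0.0873,0,1.2],[0,0,0,0,0,0,1.2]]}}

```text
time: 12.6
tcp_pos: [0.5581, -0.1034, 0.1454]
eef_rot: [0.906, 0.004, -0.424, 0.002]
ft_force: [-1.2, -3.0, 0.2]
finger_gap: 0.0183
```

Run:
```python
from h import *
rel(None)
print(bot.state()['joint_pos'].round(2))
```

```text
tcp [ 0.5581 -0.1034  0.1454] F [-1.2 -3.   0.2] gap 0.0183 t 12.6 yaw -89.4 tilt 50.12
[-0.14  0.83  1.13 -0.13  2.04  1.42]
```

Request:
{"op": "carry_out", "data": {"steps": [[0.232,0,-0.907,0,-0.0873,0,1.2],[0.232,0,-0.907,0,-0.0873,0,1.2],[0.232,0,-0.907,0,-0.0873,0,1.2],[0.232,0,-0.907,0,-0.0873,0,1.2],[0,0,0,0,0,0,1.2]]}}

```text
time: 13.22
tcp_pos: [0.5929, -0.1035, 0.1585]
eef_rot: [0.818, 0.003, -0.576, 0.003]
ft_force: [-1.9, -5.7, 4.4]
finger_gap: 0.0167
```

Run:
```python
from h import *
rel(None)
print(bot.state()['joint_pos'].round(2))
```

```text
tcp [ 0.5929 -0.1035  0.1585] F [-1.9 -5.7  4.4] gap 0.0167 t 13.2 yaw -89.5 tilt 70.27
[-0.12  1.06  0.84 -0.2   2.45  1.37]
```

Request:
{"op": "carry_out", "data": {"steps": [[0.23,0,-0.71,0,0,0,1.2],[0.23,0,-0.71,0,0,0,1.2],[0.23,0,-0.71,0,0,0,1.2],[0,0,0,0,0,0,1.2],[0,0,0,0,0,0,6],[0,0,0,0,0,0,6],[0,0,0,0,0,0,6],[0,0,-2.5,0,0,0,6],[0,0,-2.5,0,0,0,6],[-3,0,0,0,0.15,0,6],[-3,0,0,0,0.15,0,6],[-3,0,0,0,0.15,0,6],[-3,0,0,0,0.15,0,6],[0,0,0,0,0.15,0,6],[0,0,0,0,0.15,0,6],[0,0,0,0,0.15,0,6]]}}

```text
time: 15.22
tcp_pos: [0.5816, -0.1017, 0.2694]
eef_rot: [0.997, 0.007, -0.077, 0.001]
ft_force: [0.5, -0.4, -0.5]
finger_gap: 0.0599
```

Run:
```python
from h import *
rel(None)
print(bot.state()['joint_pos'].round(2))
```

```text
tcp [ 0.5816 -0.1017  0.2694] F [ 0.5 -0.4 -0.5] gap 0.0599 t 15.2 yaw -89.2 tilt 8.87
[-0.18  0.4   1.33 -0.03  1.56  1.38]
```

Request:
{"op": "carry_out", "data": {"steps": [[0,0,0,0,0.155,0,5],[-1.7,4.1,0,0,0,0.115,5],[-1.7,4.1,0,0,0,0,5],[-1.7,4.1,0,0,0,0,5],[-1.7,4.1,0,0,0,0,5],[0,0,0,0,0,0,5]]}}

```text
time: 15.98
tcp_pos: [0.5004, -0.2622, 0.2694]
eef_rot: [0.999, -0.053, -0.003, 0.001]
ft_force: [1.1, 0.1, -1.1]
finger_gap: 0.0499
```

Run:
```python
from h import *
rel([.4972,-.2583,.075],-95.8)
w=snap('wrist'); a=snap('top')
i=np.hstack([cv2.resize(w['color'],(500,375)),cv2.resize(a['color'][150:250,230:310],(300,375),interpolation=cv2.INTER_CUBIC)])
cv2.imwrite('pics/w2.png',i); print(proj(w,[[.4972,-.2583,.078],[.56,-.104,.03],[.59,-.104,.03]]))
```

```text
tcp [ 0.5004 -0.2622  0.2694] F [ 1.1  0.1 -1.1] gap 0.0499 t 16.0 yaw -96.0 tilt 0.38 | shift cm [-0.24 -0.4  19.44] wz -0.004
[[275.00750395 195.42665661]
 [157.38944682 154.74481798]
 [152.69441514 132.12306402]]
```

View pics/w2.png

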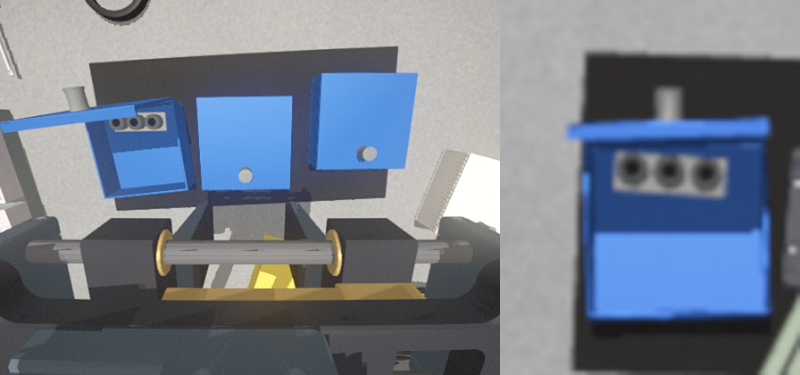

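Box 1 (crop, top centre) holds three round sleeves, so it's the wrong box. Box 2's knob is at (275,197), as predicted. I'll shut box 1 by pushing its outer face over, with the fingers either side of the knob.

Request:
{"op": "carry_out", "data": {"steps": [[0,0,0,0,0,-0.11,5],[3.5,-3.97,0,0,0,0,5],[3.5,-3.97,0,0,0,0,5],[3.5,-3.97,0,0,0,0,5],[3.5,-3.97,0,0,0,0,5],[0,0,0,0,0,0,5],[0,0,3.08,0,0,0,5],[0,0,3.08,0,0,0,5],[0,0,3.08,0,0,0,5],[0,0,0,0,0,0,5]]}}

```text
time: 17.32
tcp_pos: [0.6379, -0.1, 0.1733]
eef_rot: [1.0, 0.004, -0.006, 0.0]
ft_force: [0.6, -0.9, -0.5]
finger_gap: 0.05
```

Run:
```python
from h import *
rel([.640,-.1036,.177],-89.5)
```

```text
tcp [ 0.6379 -0.1     0.1733] F [ 0.6 -0.9 -0.5] gap 0.0500 t 17.3 yaw -89.5 tilt 0.72 | shift cm [ 0.2   0.37 -0.37] wz 0.000
```

Request:
{"op": "carry_out", "data": {"steps": [[-2,0.3,0,0,0,0,5],[-2.2,0,0,0,0,0,5],[-1.3,0,0.5,0,0,0,5],[-1.3,0,0.6,0,0,0,5],[-1.2,0,0.8,0,0,0,5],[-1.1,0,0.95,0,0,0,5],[-0.9,0,1.1,0,0,0,5],[-0.8,0,1.2,0,0,0,5],[-0.6,0,1.3,0,0,0,5],[-0.5,0,1.35,0,0,0,5],[-0.3,0,1.0,0,0,0,5],[0,0,0.9,0,0,0,5],[0,0,0.6,0,0,0,5],[0,0,0.4,0,0,0,5],[0,0,0,0,0,0,5]]}}

```text
time: 19.2
tcp_pos: [0.5173, -0.1047, 0.0707]
eef_rot: [1.0, 0.004, -0.003, 0.001]
ft_force: [-3.8, 0.5, 9.2]
finger_gap: 0.05
```

Run:
```python
from h import *
rel([.515,-.1036,.067],-89.5)
```

```text
tcp [ 0.5173 -0.1047  0.0707] F [-3.8  0.5  9.2] gap 0.0500 t 19.2 yaw -89.5 tilt 0.36 | shift cm [-0.23 -0.11  0.37] wz -0.000
```

Request:
{"op": "carry_out", "data": {"steps": [[0,0,0.2,0,0,0,5],[0,0,0.1,0,0,0,5],[0,0,0,0,0,0,5]]}}

```text
time: 19.58
tcp_pos: [0.5174, -0.1047, 0.0704]
eef_rot: [1.0, 0.004, -0.002, 0.001]
ft_force: [-9.4, 0.4, 26.5]
finger_gap: 0.0501
```

Request:
{"op": "carry_out", "data": {"steps": [[0,0,-4,0,0,0,5],[0,0,-5,0,0,0,5],[-0.5,3.9,-4,0,0,0.11,5],[-0.5,3.9,0,0,0,0,5],[-0.5,3.9,0,0,0,0,5],[-0.5,3.9,0,0,0,0,5],[0,0,0,0,0,0,5]]}}

```text
time: 20.45
tcp_pos: [0.4863, -0.2607, 0.1969]
eef_rot: [0.999, -0.053, -0.003, 0.001]
ft_force: [0.5, 0.6, 0.7]
finger_gap: 0.0499
```

Run:
```python
from h import *
rel([.4972,-.2583,.075],-95.8)
```

```text
tcp [ 0.4863 -0.2607  0.1969] F [0.5 0.6 0.7] gap 0.0499 t 20.4 yaw -96.0 tilt 0.36 | shift cm [ 1.13 -0.38 12.18] wz -0.004
```

Request:
{"op": "carry_out", "data": {"steps": [[1.1,-0.4,3,0,0,0,5],[0,0,3,0,0,0,5],[0,0,3,0,0,0,5],[0,0,2.5,0,0,0,5],[0,0,0.6,0,0,0,5],[0,0,0,0,0,0,1.2],[0,0,0,0,0,0,1.2],[0,0,0,0,0,0,1.2],[0,0,0,0,0,0,1.2],[0,0,0,0,0,0,1.2],[0.232,0,-0.907,0,-0.0873,0,1.2],[0.232,0,-0.907,0,-0.0873,0,1.2],[0.232,0,-0.907,0,-0.0873,0,1.2],[0,0,0,0,0,0,1.2]]}}

```text
time: 22.2
tcp_pos: [0.5065, -0.2584, 0.1025]
eef_rot: [0.99, -0.05, -0.135, -0.004]
ft_force: [-3.2, -5.0, 1.2]
finger_gap: 0.0166
```

Run:
```python
from h import *
rel(None)
print(bot.state()['joint_pos'].round(2))
```

```text
tcp [ 0.5065 -0.2584  0.1025] F [-3.2 -5.   1.2] gap 0.0166 t 22.2 yaw -95.7 tilt 15.52
[-0.44  0.54  1.57 -0.1   1.29  1.27]
```

Request:
{"op": "carry_out", "data": {"steps": [[0.232,0,-0.907,0,-0.0873,0,1.2],[0.232,0,-0.907,0,-0.0873,0,1.2],[0.232,0,-0.907,0,-0.0873,0,1.2],[0.232,0,-0.907,0,-0.0873,0,1.2],[0.232,0,-0.907,0,-0.0873,0,1.2],[0.232,0,-0.907,0,-0.0873,0,1.2],[0.232,0,-0.907,0,-0.0873,0,1.2],[0.232,0,-0.907,0,-0.0873,0,1.2],[0.232,0,-0.907,0,-0.0873,0,1.2],[0.232,0,-0.907,0,-0.0873,0,1.2],[0,0,0,0,0,0,1.2]]}}

```text
time: 23.58
tcp_pos: [0.5774, -0.2649, 0.1578]
eef_rot: [0.839, -0.045, -0.542, -0.026]
ft_force: [-2.3, -4.8, 3.6]
finger_gap: 0.0166
```

Run:
```python
from h import *
rel(None)
print(bot.state()['joint_pos'].round(2))
```

```text
tcp [ 0.5774 -0.2649  0.1578] F [-2.3 -4.8  3.6] gap 0.0166 t 23.6 yaw -95.9 tilt 65.75
[-0.34  1.08  0.74 -0.33  2.43  1.22]
```

Request:
{"op": "carry_out", "data": {"steps": [[0.225,0,-0.665,0,0,0,1.2],[0.225,0,-0.665,0,0,0,1.2],[0.225,0,-0.665,0,0,0,1.2],[0.225,0,-0.665,0,0,0,1.2],[0,0,0,0,0,0,1.2],[0,0,0,0,0,0,6],[0,0,0,0,0,0,6],[0,0,0,0,0,0,6],[0,0,-2.5,0,0,0,6],[0,0,-2.5,0,0,0,6],[-3,0,0,0,0.15,0,6],[-3,0,0,0,0.15,0,6],[-3,0,0,0,0.15,0,6],[-3,0,0,0,0.15,0,6],[0,0,0,0,0.15,0,6],[0,0,0,0,0.15,0,6],[0,0,0,0,0.15,0,6],[0,0,0,0,0.1,0,6],[0,0,0,0,0,0,6]]}}

```text
time: 25.95
tcp_pos: [0.5733, -0.2883, 0.2336]
eef_rot: [0.999, -0.031, 0.039, 0.012]
ft_force: [0.1, 0.4, 0.1]
finger_gap: 0.0603
```

Run:
```python
from h import *
rel([.5103,-.4293,.27],-96.5)
print(bot.state()['joint_pos'].round(2))
```

```text
tcp [ 0.5733 -0.2883  0.2336] F [0.1 0.4 0.1] gap 0.0603 t 25.9 yaw -93.6 tilt 4.74 | shift cm [-5.14 14.54 -3.73] wz 0.051
[-0.49  0.38  1.46  0.01  1.23  1.14]
```

Request:
{"op": "carry_out", "data": {"steps": [[0,0,-3.7,0.024,-0.078,0.051,5],[-1.28,3.6,0,0,0,0,5],[-1.28,3.6,0,0,0,0,5],[-1.28,3.6,0,0,0,0,5],[-1.28,3.6,0,0,0,0,5],[0,0,0,0,0,0,5]]}}

```text
time: 26.7
tcp_pos: [0.505, -0.4273, 0.2678]
eef_rot: [0.998, -0.057, 0.0, -0.002]
ft_force: [0.4, 0.7, 0.2]
finger_gap: 0.0497
```

Run:
```python
from h import *
rel([.5103,-.4293,.075],-96.5)
w=snap('wrist'); a=snap('top')
i=np.hstack([cv2.resize(w['color'],(500,375)),cv2.resize(a['color'][150:250,250:330+20],(300,375),interpolation=cv2.INTER_CUBIC)])
cv2.imwrite('pics/w3.png',i); print(proj(w,[[.5103,-.4293,.078]]))
```

```text
tcp [ 0.505  -0.4273  0.2678] F [0.4 0.7 0.2] gap 0.0497 t 26.7 yaw -96.5 tilt 0.23 | shift cm [ 0.54  0.22 19.28] wz -0.000
[[280.01786035 189.44212765]]
```

View pics/w3.png

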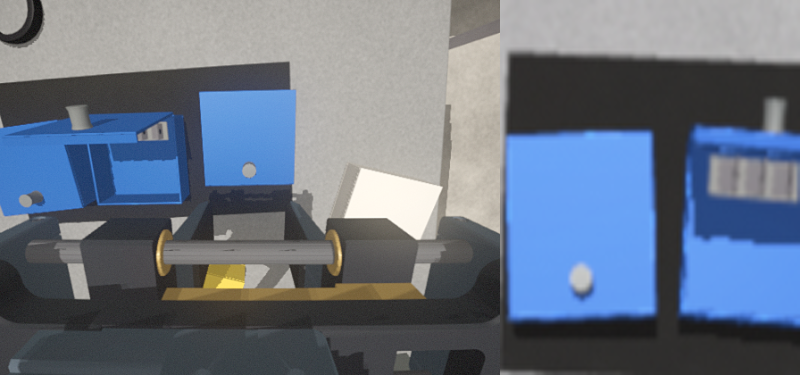

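Box 2 holds three brackets, and box 1 looks shut. So box 3 must hold the connectors. I'll shut box 2 first.

Request:
{"op": "carry_out", "data": {"steps": [[2.8,-4.2,0,0,0,-0.012,5],[2.8,-4.2,0,0,0,0,5],[2.8,-4.2,0,0,0,0,5],[2.8,-4.2,0,0,0,0,5],[0,0,0,0,0,0,5],[0,0,3,0,0,0,5],[0,0,3,0,0,0,5],[0,0,3,0,0,0,5],[0,0,0,0,0,0,5]]}}

```text
time: 27.92
tcp_pos: [0.6326, -0.2681, 0.177]
eef_rot: [0.999, -0.049, -0.002, -0.003]
ft_force: [-0.1, 0.4, 0.8]
finger_gap: 0.0501
```

Run:
```python
from h import *
rel([.6333,-.272,.177],-95.8)
```

```text
tcp [ 0.6326 -0.2681  0.177 ] F [-0.1  0.4  0.8] gap 0.0501 t 27.9 yaw -95.6 tilt 0.37 | shift cm [ 0.1   0.38 -0.01] wz 0.003
```

Request:
{"op": "carry_out", "data": {"steps": [[-2,0.35,0,0,0,0,5],[-2.2,0,0.2,0,0,0,5],[-1.3,0,0.6,0,0,0,5],[-1.3,0,0.7,0,0,0,5],[-1.2,0,0.8,0,0,0,5],[-1.1,0,0.95,0,0,0,5],[-0.9,0,1.1,0,0,0,5],[-0.8,0,1.2,0,0,0,5],[-0.6,0,1.3,0,0,0,5],[-0.5,0,1.35,0,0,0,5],[-0.3,0,1.0,0,0,0,5],[0,0,0.9,0,0,0,5],[0,0,0.6,0,0,0,5],[0,0,0.4,0,0,0,5],[0,0,0,0,0,0,5],[0,0,0,0,0,0,5]]}}

```text
time: 29.92
tcp_pos: [0.5128, -0.2601, 0.0706]
eef_rot: [0.999, -0.049, 0.002, -0.001]
ft_force: [-5.5, 2.4, 13.4]
finger_gap: 0.05
```

Request:
{"op": "carry_out", "data": {"steps": [[0,0,0.1,0,0,0,5],[0,0,0.1,0,0,0,5],[0,0,0,0,0,0,5]]}}

```text
time: 30.3
tcp_pos: [0.5129, -0.2601, 0.0704]
eef_rot: [0.999, -0.049, 0.002, -0.001]
ft_force: [-7.6, 3.7, 25.3]
finger_gap: 0.0503
```

Request:
{"op": "carry_out", "data": {"steps": [[0,0,-4,0,0,0,5],[0,0,-5,0,0,0,5],[-0.7,4.2,-4,0,0,0,5],[-0.7,4.2,0,0,0,0,5],[-0.7,4.2,0,0,0,0,5],[-0.7,4.2,0,0,0,0,5],[0,0,0,0,0,0,5]]}}

```text
time: 31.18
tcp_pos: [0.4672, -0.4276, 0.1951]
eef_rot: [0.999, -0.051, 0.002, -0.001]
ft_force: [0.6, 1.6, 0.3]
finger_gap: 0.0498
```

Run:
```python
from h import *
rel([.5103,-.4293,.075],-96.5)
```

```text
tcp [ 0.4672 -0.4276  0.1951] F [0.6 1.6 0.3] gap 0.0498 t 31.2 yaw -95.9 tilt 0.23 | shift cm [ 4.27 -0.24 12.03] wz 0.011
```

Request:
{"op": "carry_out", "data": {"steps": [[4.3,-0.25,3,0,0,0.011,5],[0,0,3,0,0,0,5],[0,0,3,0,0,0,5],[0,0,2.4,0,0,0,5],[0,0,0.6,0,0,0,5],[0,0,0,0,0,0,1.2],[0,0,0,0,0,0,1.2],[0,0,0,0,0,0,1.2],[0,0,0,0,0,0,1.2],[0,0,0,0,0,0,1.2],[0.232,0,-0.907,0,-0.0873,0,1.2],[0.232,0,-0.907,0,-0.0873,0,1.2],[0.232,0,-0.907,0,-0.0873,0,1.2],[0,0,0,0,0,0,1.2]]}}

```text
time: 32.92
tcp_pos: [0.5203, -0.4284, 0.102]
eef_rot: [0.99, -0.054, -0.13, -0.008]
ft_force: [-2.8, -4.1, 2.0]
finger_gap: 0.0169
```

Run:
```python
from h import *
rel(None)
print(bot.state()['joint_pos'].round(2))
```

```text
tcp [ 0.5203 -0.4284  0.102 ] F [-2.8 -4.1  2. ] gap 0.0169 t 32.9 yaw -96.2 tilt 15.01
[-0.64  0.68  1.29 -0.13  1.4   1.07]
```

Request:
{"op": "carry_out", "data": {"steps": [[0.232,0,-0.907,0,-0.0873,0,1.2],[0.232,0,-0.907,0,-0.0873,0,1.2],[0.232,0,-0.907,0,-0.0873,0,1.2],[0.232,0,-0.907,0,-0.0873,0,1.2],[0.232,0,-0.907,0,-0.0873,0,1.2],[0.232,0,-0.907,0,-0.0873,0,1.2],[0,0,0,0,0,0,1.2]]}}

```text
time: 33.8
tcp_pos: [0.5566, -0.4318, 0.1426]
eef_rot: [0.922, -0.05, -0.384, -0.023]
ft_force: [-3.2, -1.4, 3.0]
finger_gap: 0.0167
```

Run:
```python
from h import *
rel(None)
print(bot.state()['joint_pos'].round(2))
```

```text
tcp [ 0.5566 -0.4318  0.1426] F [-3.2 -1.4  3. ] gap 0.0167 t 33.8 yaw -96.3 tilt 45.20
[-0.54  1.01  0.71 -0.36  2.14  1.06]
```

Request:
{"op": "carry_out", "data": {"steps": [[0.232,0,-0.907,0,-0.0873,0,1.2],[0.232,0,-0.907,0,-0.0873,0,1.2],[0.23,0,-0.72,0,0,0,1.2],[0.25,0,-0.71,0,0,0,1.2],[0.276,0,-0.69,0,0,0,1.2],[0.3,0,-0.67,0,0,0,1.2],[0.32,0,-0.66,0,0,0,1.2],[0,0,0,0,0,0,1.2]]}}

```text
time: 34.8
tcp_pos: [0.5995, -0.4355, 0.1584]
eef_rot: [0.888, -0.048, -0.457, -0.023]
ft_force: [-1.6, -10.9, 1.7]
finger_gap: 0.0166
```

Run:
```python
from h import *
rel(None)
print(bot.state()['joint_pos'].round(2))
```

```text
tcp [ 0.5995 -0.4355  0.1584] F [ -1.6 -10.9   1.7] gap 0.0166 t 34.8 yaw -96.1 tilt 54.47
[-0.5   1.25  0.22 -0.57  2.51  0.86]
```

Request:
{"op": "carry_out", "data": {"steps": [[0,0,0,0,0,0,6],[0,0,0,0,0,0,6],[0,0,0,0,0,0,6],[0,0,0,0,0.12,0,6],[0,0,0,0,0.12,0,6],[-1.3,0,-1.5,0,0.12,0,6],[-1.2,0,-2.6,0,0.12,0,6],[-0.8,0,-2.8,0,0.12,0,6],[-0.5,0,-2.9,0,0.12,0,6],[0,0,-2,0,0.12,0,6],[0,0,0,0,0.12,0,6],[0,0,0,0,0,0,6]]}}

```text
time: 36.3
tcp_pos: [0.6182, -0.4342, 0.2856]
eef_rot: [0.999, -0.054, 0.003, -0.001]
ft_force: [0.0, -0.0, -0.3]
finger_gap: 0.06
```

Run:
```python
from h import *
rel(None)
print(bot.state()['joint_pos'].round(2),bot.state()['eef_rot'])
print(fx(0,.03),fx(0,-.03),fx(0,-.09))
```

```text
tcp [ 0.6182 -0.4342  0.2856] F [ 0.  -0.  -0.3] gap 0.0600 t 36.3 yaw -96.2 tilt 0.30
[-0.63  0.61  0.95  0.    1.59  1.05] [ 9.98536120e-01 -5.40256564e-02  2.50281149e-03 -7.63116844e-04]
[0.55295025 0.28259496] [0.55404975 0.22260504] [0.55514924 0.16261511]
```

Request:
{"op": "carry_out", "data": {"steps": [[-4.5,0,0,0,0,0,0],[-4.5,0,0,0,0,0,0],[0,0,4,0,0,0,0],[0,0,4,0,0,0,0],[0,0,4.3,0,0,0,0],[0,0,0,0,0,0,0],[2,0,0,0,0,0,0],[1.5,0,0,0,0,0,0],[1.2,0,0,0,0,0,0],[1.2,0,0,0,0,0,0],[1.2,0,0,0,0,0,0],[1.0,0,0,0,0,0,0],[0,0,0,0,0,0,0]]}}

```text
time: 37.92
tcp_pos: [0.6127, -0.4337, 0.1604]
eef_rot: [0.999, -0.053, 0.003, -0.001]
ft_force: [0.6, 0.1, -0.4]
finger_gap: 0.0005
```

Request:
{"op": "carry_out", "data": {"steps": [[-4,0,0,0,0,0,4.6],[-4,0,0,0,0,0,4.6],[0,0,-4,0,0,0,4.6],[-1,-4,-4,0,0,-0.1,4.6],[0,-6,0,0,0,0,4.6],[0,-6,0,0,0,0,4.6],[0,-6,0,0,0,0,4.6],[0,-6,0,0,0,0,4.6],[0,-6,0,0,0,0,4.6],[0,-6,0,0,0,0,4.6],[0,-6,0,0,0,0,4.6],[0,-6,0,0,0,0,4.6],[0,-6,0,0,0,0,4.6],[0,0,0,0,0,0,4.6]]}}

```text
time: 39.67
tcp_pos: [0.5299, 0.1593, 0.2411]
eef_rot: [1.0, -0.001, 0.003, -0.001]
ft_force: [0.3, -1.7, -0.2]
finger_gap: 0.0459
```

Run:
```python
from h import *
rel([*fx(0,-.09),.2],-89)
w=snap('wrist'); a=snap('top')
i=np.hstack([cv2.resize(w['color'],(500,375)),cv2.resize(a['color'][150:250,350:450],(300,375),interpolation=cv2.INTER_CUBIC)])
cv2.imwrite('pics/w4.png',i); print(proj(w,[[*fx(0,-.09),.05],[*fx(0,-.03),.05]]))
```

```text
tcp [0.5299 0.1593 0.2411] F [ 0.3 -1.7 -0.2] gap 0.0459 t 39.7 yaw -90.1 tilt 0.41 | shift cm [ 2.49 -0.33  4.13] wz -0.019
[[275.78206586 174.21804017]
 [226.42690465 175.24230826]]
```

View pics/w4.png

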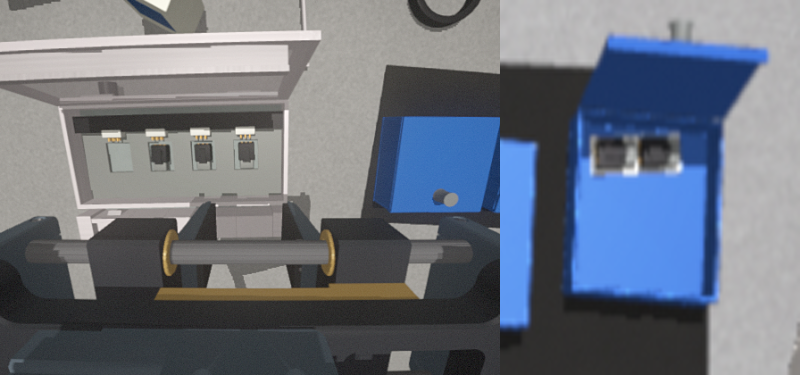

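Box 3 (right crop) holds the two-connector strip and its lid is wide open. The fixture connectors are still in their nests at wrist (178,174), (228,173) and (275,171), close to prediction. I'll grasp the rightmost one.

Request:
{"op": "carry_out", "data": {"steps": [[2.2,-0.3,0,0,0,-0.019,4.6],[0,0,4.5,0,0,0,4.6],[0,0,4.5,0,0,0,4.6],[0,0,4.5,0,0,0,4.6],[0,0,2.5,0,0,0,4.6],[0,0,1.5,0,0,0,4.6],[0,0,1,0,0,0,4.6],[0,0,0,0,0,0,4.6]]}}

```text
time: 40.78
tcp_pos: [0.5535, 0.1582, 0.0562]
eef_rot: [1.0, 0.006, 0.003, -0.0]
ft_force: [0.3, -0.3, -0.2]
finger_gap: 0.0459
```

Run:
```python
from h import *
rel([*fx(-.003,-.09),.05],-89)
```

```text
tcp [0.5535 0.1582 0.0562] F [ 0.3 -0.3 -0.2] gap 0.0459 t 40.8 yaw -89.4 tilt 0.34 | shift cm [-0.13 -0.44  0.62] wz -0.006
```

Request:
{"op": "carry_out", "data": {"steps": [[-0.1,-0.4,0.6,0,0,0,4.6],[0,0,0,0,0,0,4.6],[0,0,0,0,0,0,1.5],[0,0,0,0,0,0,1.5],[0,0,0,0,0,0,1.5],[0,0,0,0,0,0,1.5],[0,0,0,0,0,0,1.5],[0,0,-2,0,0,0,1.5],[0,0,-4,0,0,0,1.5],[0,0,-4,0,0,0,1.5],[0,0,-2,0,0,0,1.5],[0,0,0,0,0,0,1.5]], "squeeze": 20}}

```text
time: 42.28
tcp_pos: [0.5524, 0.1626, 0.1716]
eef_rot: [1.0, 0.006, 0.005, -0.001]
ft_force: [0.2, -0.2, 0.3]
finger_gap: 0.022
```

Run:
```python
from h import *
u=np.array([.994,-.110]);v=np.array([.110,.994]);C=np.array([.5516,-.4327])
for y in(.035,0,-.035): print(C-.025*u+y*v)
p=C-.025*u-.035*v
rel([*p,.17],-96.3)
```

```text
[ 0.5306  -0.39516]
[ 0.52675 -0.42995]
[ 0.5229  -0.46474]
tcp [0.5524 0.1626 0.1716] F [ 0.2 -0.2  0.3] gap 0.0220 t 42.3 yaw -89.3 tilt 0.54 | shift cm [-3.70e+00  6.27e+01  1.00e-02] wz 0.122
```

Request:
{"op": "carry_out", "data": {"steps": [[0,0,0,0,0,0.122,1.5],[0.36,5.67,0,0,0,0,1.5],[0.36,5.67,0,0,0,0,1.5],[0.36,5.67,0,0,0,0,1.5],[0.36,5.67,0,0,0,0,1.5],[0.36,5.67,0,0,0,0,1.5],[0.36,5.67,0,0,0,0,1.5],[0.36,5.67,0,0,0,0,1.5],[0.36,5.67,0,0,0,0,1.5],[0.36,5.67,0,0,0,0,1.5],[0.36,5.67,0,0,0,0,1.5],[0.36,5.67,0,0,0,0,1.5],[0,0,0,0,0,0,1.5],[0,0,0,0,0,0,1.5]]}}

```text
time: 44.02
tcp_pos: [0.5218, -0.4609, 0.1673]
eef_rot: [0.998, -0.055, 0.002, -0.002]
ft_force: [-0.2, 1.1, -1.1]
finger_gap: 0.0219
```

Run:
```python
from h import *
rel([.5232,-.4618,.03],-96.3)
print(bot.state()['joint_pos'].round(2))
```

```text
tcp [ 0.5218 -0.4609  0.1673] F [-0.2  1.1 -1.1] gap 0.0219 t 44.0 yaw -96.3 tilt 0.30 | shift cm [ 0.11  0.13 13.73] wz -0.001
[-0.74  0.55  1.34  0.01  1.25  0.94]
```

Request:
{"op": "carry_out", "data": {"steps": [[0.1,0.1,4,0,0,0,1.5],[0,0,4,0,0,0,1.5],[0,0,3.5,0,0,0,1.5],[0,0,2,0,0,0,1.5],[0,0,0,0,0,0,1.5]]}}

```text
time: 44.65
tcp_pos: [0.5234, -0.4599, 0.0322]
eef_rot: [0.999, -0.054, 0.001, -0.002]
ft_force: [0.1, 0.7, 0.2]
finger_gap: 0.0216
```

Request:
{"op": "carry_out", "data": {"steps": [[0,0,0,0,0,0,3.1],[0,0,0,0,0,0,3.1],[0,0,0,0,0,0,3.1],[0,0,-4,0,0,0,3.1],[0,0,-4,0,0,0,3.1],[0,0,-4,0,0,0,4.6],[0,0,-2,0,0,0,4.6],[-0.42,-5.7,0,0,0,0,4.6],[-0.42,-5.7,0,0,0,0,4.6],[-0.42,-5.7,0,0,0,0,4.6],[-0.42,-5.7,0,0,0,0,4.6],[-0.42,-5.7,0,0,0,0,4.6],[-0.42,-5.7,0,0,0,0,4.6],[-0.42,-5.7,0,0,0,0,4.6],[-0.42,-5.7,0,0,0,0,4.6],[-0.42,-5.7,0,0,0,0,4.6],[-0.42,-5.7,0,0,0,0,4.6],[-0.42,-5.7,0,0,0,0,4.6],[-0.42,-5.7,0,0,0,-0.12,4.6],[0,0,0,0,0,0,4.6]]}}

```text
time: 47.15
tcp_pos: [0.5483, 0.2261, 0.1755]
eef_rot: [1.0, 0.007, 0.004, -0.001]
ft_force: [-0.3, -0.9, -0.6]
finger_gap: 0.0457
```

Run:
```python
from h import *
rel([*fx(-.003,-.03),.05],-89)
w=snap('wrist'); a=snap('top')
i=np.hstack([cv2.resize(w['color'],(500,375)),cv2.resize(a['color'][150:250,350:450],(300,375),interpolation=cv2.INTER_CUBIC)])
cv2.imwrite('pics/w5.png',i); print(proj(w,[[*fx(0,.03),.05],[*fx(0,-.03),.05]]))
```

```text
tcp [0.5483 0.2261 0.1755] F [-0.3 -0.9 -0.6] gap 0.0457 t 47.1 yaw -89.1 tilt 0.43 | shift cm [ 0.18  0.39 12.55] wz -0.003
[[222.79316641 202.41635508]
 [282.03788769 202.20064205]]
```

View pics/w5.png

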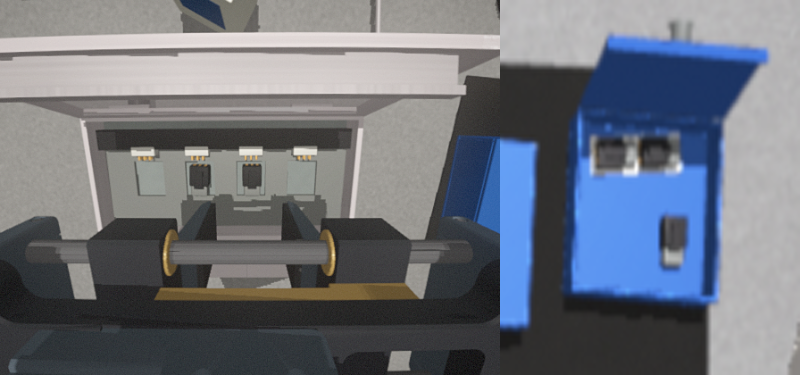

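The first connector lies in box 3 (crop (672,240)). Two remain in the nests, at wrist (224,198) and (282,198). I'll take the second.

Request:
{"op": "carry_out", "data": {"steps": [[0.15,0.4,4,0,0,0,4.6],[0,0,4,0,0,0,4.6],[0,0,3,0,0,0,4.6],[0,0,1.5,0,0,0,4.6],[0,0,0,0,0,0,4.6],[0,0,0,0,0,0,1.5],[0,0,0,0,0,0,1.5],[0,0,0,0,0,0,1.5],[0,0,0,0,0,0,1.5],[0,0,0,0,0,0,1.5],[0,0,-2,0,0,0,1.5],[0,0,-4,0,0,0,1.5],[0,0,-4,0,0,0,1.5],[0,0,-2,0,0,0,1.5],[0,0,0,0,0,0,1.5]]}}

```text
time: 49.12
tcp_pos: [0.5506, 0.2188, 0.1716]
eef_rot: [1.0, 0.005, 0.004, -0.001]
ft_force: [0.1, -0.1, -0.3]
finger_gap: 0.0218
```

Run:
```python
from h import *
rel([.5303,-.3981,.17],-96.3)
```

```text
tcp [0.5506 0.2188 0.1716] F [ 0.1 -0.1 -0.3] gap 0.0218 t 49.1 yaw -89.4 tilt 0.53 | shift cm [-2.65 61.67  0.  ] wz 0.120
```

Request:
{"op": "carry_out", "data": {"steps": [[0,0,0,0,0,0.12,1.5],[0.43,5.6,0,0,0,0,1.5],[0.43,5.6,0,0,0,0,1.5],[0.43,5.6,0,0,0,0,1.5],[0.43,5.6,0,0,0,0,1.5],[0.43,5.6,0,0,0,0,1.5],[0.43,5.6,0,0,0,0,1.5],[0.43,5.6,0,0,0,0,1.5],[0.43,5.6,0,0,0,0,1.5],[0.43,5.6,0,0,0,0,1.5],[0.43,5.6,0,0,0,0,1.5],[0.43,5.6,0,0,0,0,1.5],[0,0,0,0,0,0,1.5],[0,0,0,0,0,0,1.5]]}}

```text
time: 50.88
tcp_pos: [0.5285, -0.3981, 0.1675]
eef_rot: [0.998, -0.055, 0.001, -0.002]
ft_force: [-0.7, 0.3, -0.5]
finger_gap: 0.0217
```

Run:
```python
from h import *
rel([.5303,-.3981,.03],-96.3)
```

```text
tcp [ 0.5285 -0.3981  0.1675] F [-0.7  0.3 -0.5] gap 0.0217 t 50.9 yaw -96.3 tilt 0.29 | shift cm [ 0.14  0.04 13.75] wz -0.001
```

Request:
{"op": "carry_out", "data": {"steps": [[0.1,0,4,0,0,0,1.5],[0,0,4,0,0,0,1.5],[0,0,3.5,0,0,0,1.5],[0,0,2,0,0,0,1.5],[0,0,0,0,0,0,1.5]]}}

```text
time: 51.5
tcp_pos: [0.5301, -0.3962, 0.0324]
eef_rot: [0.999, -0.054, 0.001, -0.002]
ft_force: [0.5, 0.3, -0.4]
finger_gap: 0.0222
```

Request:
{"op": "carry_out", "data": {"steps": [[0,0,0,0,0,0,3.1],[0,0,0,0,0,0,3.1],[0,0,0,0,0,0,3.1],[0,0,-4,0,0,0,3.1],[0,0,-4,0,0,0,3.1],[0,0,-4,0,0,0,4.6],[0,0,-2,0,0,0,4.6],[-0.46,-5.65,0,0,0,0,4.6],[-0.46,-5.65,0,0,0,0,4.6],[-0.46,-5.65,0,0,0,0,4.6],[-0.46,-5.65,0,0,0,0,4.6],[-0.46,-5.65,0,0,0,0,4.6],[-0.46,-5.65,0,0,0,0,4.6],[-0.46,-5.65,0,0,0,0,4.6],[-0.46,-5.65,0,0,0,0,4.6],[-0.46,-5.65,0,0,0,0,4.6],[-0.46,-5.65,0,0,0,0,4.6],[-0.46,-5.65,0,0,0,0,4.6],[-0.46,-5.65,0,0,0,-0.12,4.6],[0,0,0,0,0,0,4.6]]}}

```text
time: 54.0
tcp_pos: [0.5496, 0.2845, 0.1754]
eef_rot: [1.0, 0.007, 0.003, -0.001]
ft_force: [-0.6, -0.3, -0.4]
finger_gap: 0.0458
```

Run:
```python
from h import *
rel([*fx(-.003,.03),.05],-89)
w=snap('wrist'); a=snap('top')
i=np.hstack([cv2.resize(w['color'],(500,375)),cv2.resize(a['color'][150:250,350:450],(300,375),interpolation=cv2.INTER_CUBIC)])
cv2.imwrite('pics/w6.png',i); print(proj(w,[[*fx(0,.03),.05],[*fx(0,-.03),.05]]))
```

```text
tcp [0.5496 0.2845 0.1754] F [-0.6 -0.3 -0.4] gap 0.0458 t 54.0 yaw -89.2 tilt 0.41 | shift cm [-0.05  0.23 12.54] wz -0.003
[[280.47585871 204.53031627]
 [339.63720209 204.31679073]]
```

View pics/w6.png

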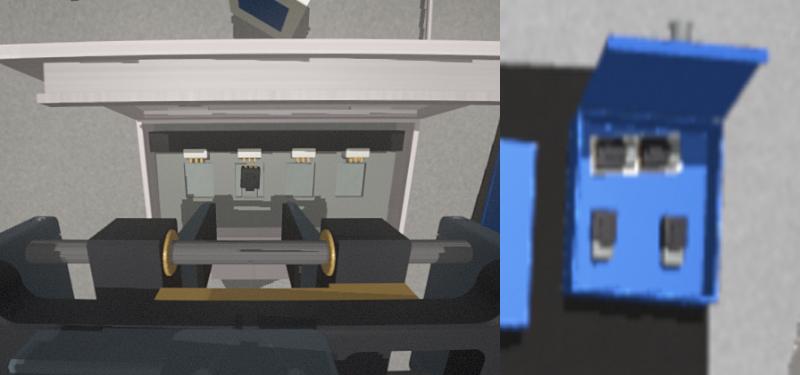

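Two connectors are in box 3 and the last is in its nest at wrist (280,200), where predicted.

Request:
{"op": "carry_out", "data": {"steps": [[0,0.2,4,0,0,0,4.6],[0,0,4,0,0,0,4.6],[0,0,3,0,0,0,4.6],[0,0,1.5,0,0,0,4.6],[0,0,0,0,0,0,4.6],[0,0,0,0,0,0,1.5],[0,0,0,0,0,0,1.5],[0,0,0,0,0,0,1.5],[0,0,0,0,0,0,1.5],[0,0,0,0,0,0,1.5],[0,0,-2,0,0,0,1.5],[0,0,-4,0,0,0,1.5],[0,0,-4,0,0,0,1.5],[0,0,-2,0,0,0,1.5],[0,0,0,0,0,0,1.5]]}}

```text
time: 55.98
tcp_pos: [0.5505, 0.2792, 0.1716]
eef_rot: [1.0, 0.005, 0.004, -0.001]
ft_force: [0.7, 0.4, -0.6]
finger_gap: 0.0218
```

Request:
{"op": "carry_out", "data": {"steps": [[0,0,0,0,0,0.12,1.5],[0.46,5.92,0,0,0,0,1.5],[0.46,5.92,0,0,0,0,1.5],[0.46,5.92,0,0,0,0,1.5],[0.46,5.92,0,0,0,0,1.5],[0.46,5.92,0,0,0,0,1.5],[0.46,5.92,0,0,0,0,1.5],[0.46,5.92,0,0,0,0,1.5],[0.46,5.92,0,0,0,0,1.5],[0.46,5.92,0,0,0,0,1.5],[0.46,5.92,0,0,0,0,1.5],[0.46,5.92,0,0,0,0,1.5],[0.46,5.92,0,0,0,0,1.5],[0,0,0,0,0,0,1.5],[0,0,0,0,0,0,1.5]]}}

```text
time: 57.85
tcp_pos: [0.5259, -0.4325, 0.1673]
eef_rot: [0.998, -0.055, 0.002, -0.002]
ft_force: [0.7, 0.2, -0.5]
finger_gap: 0.0222
```

Run:
```python
from h import *
rel([.5268,-.43,.041],-96.3)
```

```text
tcp [ 0.5259 -0.4325  0.1673] F [ 0.7  0.2 -0.5] gap 0.0222 t 57.9 yaw -96.3 tilt 0.29 | shift cm [ 0.02 -0.21 12.63] wz -0.001
```

Request:
{"op": "carry_out", "data": {"steps": [[0,-0.1,4,0,0,0,1.5],[0,0,4,0,0,0,1.5],[0,0,3.5,0,0,0,1.5],[0,0,1.1,0,0,0,1.5],[0,0,0,0,0,0,1.5],[0,0,0,0,0,0,3.3],[0,0,0,0,0,0,3.3],[0,0,0,0,0,0,3.3],[0,0,0,0,0,0,3.3],[0,0,-4,0,0,0,3.3],[0,0,-4,0,0,0,3.3],[0,0,-5,0,0,0,3.3],[0,0,-5,0,0,0,3.3],[0,0,-5,0,0,0,3.3],[-4,0,0,0,0,0,5],[-5,-4,0,0,0,0,5],[0,-5,0,0,0,0,5],[0,-5,0,0,0,0,5],[0,0,0,0,0,0,5]]}}

```text
time: 60.22
tcp_pos: [0.4531, -0.2818, 0.2738]
eef_rot: [0.999, -0.053, 0.003, -0.001]
ft_force: [0.5, -0.2, -0.2]
finger_gap: 0.0502
```

Run:
```python
from h import *
rel([.659,-.4446,.275],-96.3)
a=snap('top')
cv2.imwrite('pics/w7.png',cv2.resize(a['color'][150:250,240:440],(800,400),interpolation=cv2.INTER_CUBIC))
```

```text
tcp [ 0.4531 -0.2818  0.2738] F [ 0.5 -0.2 -0.2] gap 0.0502 t 60.2 yaw -96.1 tilt 0.38 | shift cm [ 2.221e+01  1.399e+01 -1.000e-02] wz 0.003
```

View pics/w7.png

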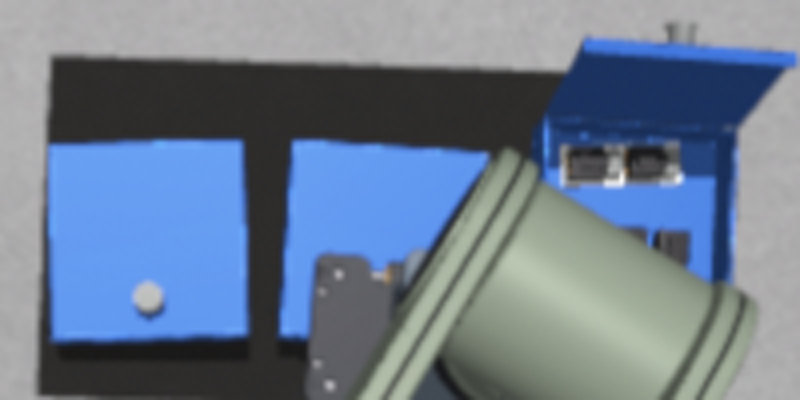

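The arm hides part of box 3 here, so I'll check it with the wrist camera.

Run:
```python
from h import *
w=snap('wrist','w8.png')
```

```text
(no output)
```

View pics/w8.png

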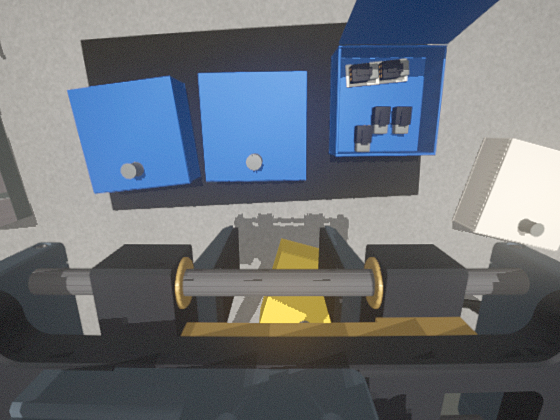

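All three connectors lie in box 3, at (363,138), (382,120) and (403,120). Boxes 1 and 2 are shut. Now I'll shut box 3.

Request:
{"op": "carry_out", "data": {"steps": [[4.44,2.8,0,0,0,0.003,5],[4.44,2.8,0,0,0,0,5],[4.44,2.8,0,0,0,0,5],[4.44,2.8,0,0,0,0,5],[4.44,2.8,0,0,0,0,5],[0,0,0,0,0,0,5],[0,0,3.3,0,0,0,5],[0,0,3.3,0,0,0,5],[0,0,3.2,0,0,0,5],[0,0,0,0,0,0,5]]}}

```text
time: 61.58
tcp_pos: [0.6565, -0.4481, 0.173]
eef_rot: [0.998, -0.057, 0.0, -0.002]
ft_force: [0.1, 0.2, 1.1]
finger_gap: 0.0505
```

Run:
```python
from h import *
rel([.659,-.4446,.177],-96.3)
```

```text
tcp [ 0.6565 -0.4481  0.173 ] F [0.1 0.2 1.1] gap 0.0505 t 61.6 yaw -96.5 tilt 0.27 | shift cm [ 0.21 -0.38 -0.4 ] wz -0.004
```

Request:
{"op": "carry_out", "data": {"steps": [[-1.2,-0.3,0,0,0,0,5],[-2,0,0,0,0,0,5],[-2.2,0,0,0,0,0,5],[-1.3,0,0.5,0,0,0,5],[-1.3,0,0.6,0,0,0,5],[-1.2,0,0.8,0,0,0,5],[-1.1,0,0.95,0,0,0,5],[-0.9,0,1.1,0,0,0,5],[-0.8,0,1.2,0,0,0,5],[-0.6,0,1.3,0,0,0,5],[-0.5,0,1.35,0,0,0,5],[-0.3,0,1.0,0,0,0,5],[0,0,0.9,0,0,0,5],[0,0,0.6,0,0,0,5],[0,0,0.4,0,0,0,5],[0,0,0,0,0,0,5],[0,0,0,0,0,0,5]]}}

```text
time: 63.7
tcp_pos: [0.5266, -0.4301, 0.0707]
eef_rot: [0.998, -0.056, 0.003, -0.0]
ft_force: [-2.8, 2.5, 9.9]
finger_gap: 0.0502
```

Request:
{"op": "carry_out", "data": {"steps": [[0,0,0.1,0,0,0,5],[0,0,0,0,0,0,5]]}}

```text
time: 63.95
tcp_pos: [0.5266, -0.4301, 0.0706]
eef_rot: [0.998, -0.056, 0.003, -0.0]
ft_force: [-4.9, 4.0, 14.6]
finger_gap: 0.0499
```

Run:
```python
from h import *
rel([*fx(.16,0),.27],-89)
```

```text
tcp [ 0.5266 -0.4301  0.0706] F [-4.9  4.  14.6] gap 0.0499 t 64.0 yaw -96.5 tilt 0.38 | shift cm [ 10.98 -70.25 -19.81] wz -0.130
```

Request:
{"op": "carry_out", "data": {"steps": [[0,0,-4,0,0,0,5],[0,0,-5.3,0,0,0,5],[0,0,-5.3,0,0,0,0],[0,0,-5.4,0,0,-0.13,0],[1.58,-5.65,0,0,0,0,0],[1.58,-5.65,0,0,0,0,0],[1.58,-5.65,0,0,0,0,0],[1.58,-5.65,0,0,0,0,0],[1.58,-5.65,0,0,0,0,0],[1.58,-5.65,0,0,0,0,0],[1.58,-5.65,0,0,0,0,0],[1.58,-5.65,0,0,0,0,0],[1.58,-5.65,0,0,0,0,0],[1.58,-5.65,0,0,0,0,0],[1.58,-5.65,0,0,0,0,0],[0,0,0,0,0,0,0]]}}

```text
time: 65.95
tcp_pos: [0.6889, 0.1987, 0.2677]
eef_rot: [1.0, 0.011, 0.003, -0.001]
ft_force: [0.5, -0.8, 0.7]
finger_gap: 0.0007
```

Run:
```python
from h import *
rel([*fx(.138,-.06),.207],-89)
a=snap('top'); print('carton top',onplane(a,[[120,127],[135,121],[153,134],[145,143]],.11).round(3).tolist())
print(bot.state()['joint_pos'].round(2))
```

```text
tcp [0.6889 0.1987 0.2677] F [ 0.5 -0.8  0.7] gap 0.0007 t 66.0 yaw -88.7 tilt 0.34 | shift cm [0.33 0.38 6.07] wz 0.005
carton top [[0.765, 0.304, 0.11], [0.78, 0.264, 0.11], [0.743, 0.215, 0.11], [0.72, 0.236, 0.11]]
[ 0.26  0.53  1.12 -0.    1.49  1.81]
```

Request:
{"op": "carry_out", "data": {"steps": [[0.3,0.3,3,0,0,0,0],[0,0,3,0,0,0,0],[-1.5,0,0,0,0,0,0],[-1.3,0,0,0,0,0,0],[-1.1,0,-0.1,0,0,0,0],[-1.1,0,-0.1,0,0,0,0],[-1.65,0,0.2,0,0,0,0],[-1.65,0,0.25,0,0,0,0],[-1.55,0,0.6,0,0,0,0],[-1.55,0,0.7,0,0,0,0],[0,0,0,0,0,0,0]]}}

```text
time: 67.38
tcp_pos: [0.5768, 0.1893, 0.1934]
eef_rot: [1.0, 0.009, 0.003, -0.001]
ft_force: [1.1, -0.1, 0.3]
finger_gap: 0.0002
```

Run:
```python
from h import *
rel([*fx(.024,-.06),.192],-89)
```

```text
tcp [0.5768 0.1893 0.1934] F [ 1.1 -0.1  0.3] gap 0.0002 t 67.4 yaw -89.0 tilt 0.31 | shift cm [ 0.19 -0.37  0.14] wz -0.000
```

Request:
{"op": "carry_out", "data": {"steps": [[-1.33,0,0.95,0,0,0,0],[-1.33,0,1.1,0,0,0,0],[-1.1,0,1.25,0,0,0,0],[-0.95,0,1.4,0,0,0,0],[-0.7,0,1.5,0,0,0,0],[-0.6,0,1.6,0,0,0,0],[0,0,0,0,0,0,0]]}}

```text
time: 68.25
tcp_pos: [0.5179, 0.1883, 0.1141]
eef_rot: [1.0, 0.008, 0.002, -0.0]
ft_force: [0.1, -0.4, 1.9]
finger_gap: 0.0008
```

Run:
```python
from h import *
rel([*fx(-.036,-.06),.114],-89)
cv2.imwrite('pics/s9.png',snap('scene')['color'])
```

```text
tcp [0.5179 0.1883 0.1141] F [ 0.1 -0.4  1.9] gap 0.0008 t 68.2 yaw -89.0 tilt 0.23 | shift cm [ 0.08 -0.36  0.01] wz -0.001
```

View pics/s9.png

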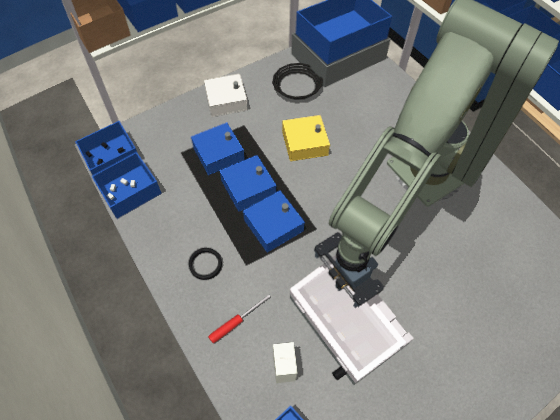

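All lids are shut and the cover is being pushed down under the fingers. I'll press it home near the front edge.

Request:
{"op": "carry_out", "data": {"steps": [[-0.7,0,1.2,0,0,0,0],[-0.7,0,1.0,0,0,0,0],[-0.5,0,0.6,0,0,0,0],[0,0,0.4,0,0,0,0],[0,0,0.2,0,0,0,0],[0,0,0,0,0,0,0]]}}

```text
time: 69.05
tcp_pos: [0.5006, 0.1882, 0.0822]
eef_rot: [1.0, 0.009, 0.004, -0.001]
ft_force: [0.2, -0.6, 14.0]
finger_gap: 0.0001
```

Request:
{"op": "carry_out", "data": {"steps": [[0,0,0.15,0,0,0,0],[0,0,0,0,0,0,0]]}}

```text
time: 69.3
tcp_pos: [0.5006, 0.1882, 0.0821]
eef_rot: [1.0, 0.009, 0.005, -0.001]
ft_force: [-2.4, -2.5, 24.4]
finger_gap: 0.0005
```

Request:
{"op": "carry_out", "data": {"steps": [[0,0,-3,0,0,0,0],[0,0,-4,0,0,0,0],[0,0,-5,0,0,0,0],[-5,0,-4,0,0,0,0],[-5,0,0,0,0,0,0],[-4,0,0,0,0,0,0],[0,4,0,0,0,0,0],[0,0,0,0,0,0,0],[0,0,0,0,0,0,0],[0,0,0,0,0,0,0],[0,0,0,0,0,0,0],[0,0,0,0,0,0,0],[0,0,0,0,0,0,0],[0,0,0,0,0,0,0],[0,0,0,0,0,0,0]]}}

```text
time: 71.18
tcp_pos: [0.3606, 0.1455, 0.237]
eef_rot: [1.0, 0.008, 0.003, -0.001]
ft_force: [0.2, -1.3, -0.1]
finger_gap: 0.0001
```

Run:
```python
from h import *
rel(None)
a=snap('top')['color']
i=cv2.resize(a[80:270,80:440],(800,422),interpolation=cv2.INTER_CUBIC); cv2.imwrite('pics/t10.png',i)
```

```text
tcp [0.3606 0.1455 0.237 ] F [ 0.2 -1.3 -0.1] gap 0.0001 t 71.2 yaw -89.0 tilt 0.34
```

View pics/t10.png

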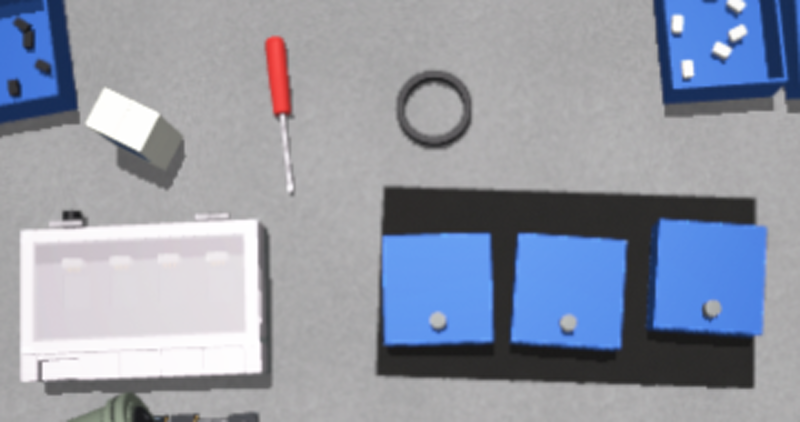

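The cover has stayed shut 2 s after release, its nests are empty, the three lids are flat, and the tape, driver and carton look unmoved. I'll hand it in.

```bash
python3 -c "
from station import bot
print(bot.job_done())"
```

```text
the job is handed in; nothing more can be done
None
```

I found the recess at the left end of the rail by feel and pressed the catch, and the cover sprang open. Boxes 1 (sleeves) and 2 (brackets) were opened, checked and shut again. The fixture held three connectors, and I put all of them into box 3, which holds the connector strip. I then shut box 3 and pressed the cover until it latched, and handed the job in at about 71 s of the 210 s allowed.

- **Connectors:** before I shut box 3, the wrist camera showed all three in its free part; the last one was dropped in from about 2 cm.
- **Lids and cover:** in the last top view the three lids were flat, the cover was still shut 2 s after release, and the nests were empty.
- **Other items:** the tape, screwdriver and carton looked unmoved. I judged this by eye and did not measure it.
- **Disagreement:** all three lids met the fingertips about 3 mm higher than I expected from the given sizes. The height was the same on each lid and the force rose sharply without movement, so I took them as fully shut. I had no direct reading of the lid, cover or catch angles.

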